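Open the sprung lid of a board test fixture

TASK

On the repair bench stands a board test fixture: a squat grey box with a black-framed clear lid and a steel release tab sticking out of one side. Press the tab down so that the lid springs up, then push the lid over backwards as far as it goes, so that it stays fully open, and take the hand away. Use fingertips only: do not pick up, tip or shove the fixture along the bench, and leave everything else on the bench where it lies.

Things in the scene. Friction and masses are not known exactly. Their poses are not given: they have to be found in the camera images.
- fixture: The test fixture, loose on the bench, about 2 to 3 kg, on rubber feet: grey box 134 mm (x) by 120 mm (y), 46 mm high to its rim, 54 mm to the top of the closed lid. Origin: centre of its underside, on the bench. Its own +x points from the tab side (front) to the hinge side (back), z is up; the front is turned more or less towards the robot. A circuit board is built into it under the lid.
- tab (a joint): Angle of the release tab, rad: 0 at rest, grows as its paddle is pressed down, stop at 0.35. It rocks about a pivot across the fixture's front, 30 mm above the bench and 78 mm in front of the fixture's centre. From about 0.17 (paddle end some 6 to 7 mm down, about 4 N) the hook lets the lid go; at the stop the press takes about 5 to 6 N. It springs back when let go.
- tab_pad (a point): Point to press: on top of the steel paddle, 10 mm short of its free end, across its middle. At rest it is 35 mm above the bench and 115 mm in front of the fixture's centre (its -x side). The paddle is 40 mm wide (fixture's y), sticks out 47 mm from its pivot, is 5 mm thick and is pressed straight down; it falls about 13 mm to its stop here.
- lid (a joint): Angle of the lid, rad: 0 shut and latched, 1.57 upright, 1.85 leaning back against its stop (fully open). When released, the spring lifts it to about 1.0 in under one second and leaves it there; the stiff hinge holds it wherever it is pushed after that, and about 1 N at the free edge moves it.
- lid_edge (a point): Middle of the lid's free edge, half-way through its thickness. The lid is a plate 124 mm from hinge to free edge, 116 mm wide, 8 mm thick, about 0.06 kg, with a catch nose 14 mm long and 24 mm wide beyond the edge at its middle. Shut, the edge is 58 mm in front of the fixture's centre, 50 mm high; the free edge rises and goes over towards the fixture's +x.
- lid_hinge (a point): Middle of the lid's hinge line, fixed on the fixture: 66 mm behind the fixture's centre (its +x side), 50 mm above the bench. The line runs along the fixture's y.
- coil: Bystander: copper-wound ring coil lying flat, 40 mm across, 18 mm high, beside the front of the fixture, 60 g. Origin: centre of its underside.
- spool: Bystander: aluminium spool standing on end, 56 mm across, 46 mm high, beside the fixture. Origin: centre of its underside.
- board: Bystander: small loose circuit board 70 by 50 mm with parts up to 21 mm high, beside the fixture. Origin: centre of its underside.
- meter: Bystander: hand-held meter lying on its back, 170 by 85 by 42 mm, at a side of the bench. Origin: centre of its underside.
- case: Bystander: shut white plastic enclosure 158 by 104 by 44 mm, at a side of the bench; not the fixture. Origin: centre of its underside.
- tray: Bystander: black open tray 110 by 75 by 30 mm, at a side of the bench. Origin: centre of its underside.
- driver: Bystander: screwdriver lying at the left side of the bench. Its origin lies at its underside.

How it is judged:
On the way, in this order (a step that is already met when the one before it is completed fails the run):
1. the release tab is pressed down (value of joint tab above 0.15 rad and contact force between any of the fingers, the arm and tab above 0.5 N).
2. the lid has sprung up (value of joint lid above 0.7 rad), for 0.05 s.
3. the lid is pushed fully open (value of joint lid above 1.7 rad), for 0.2 s.
At the end, for the whole second after the job is handed in: The lid stands open beyond 1.70 rad (its stop is at 1.85) and at rest; the tab has sprung back (below 0.06 rad); the fixture stands flat on the bench within 30 mm of where it was; every bystander is within 20 mm of where it was (value of joint lid above 1.7 rad and velocity of joint lid below 0.1 rad/s and value of joint tab below 0.06 rad and distance of fixture from where it was at the start of the episode below 0.03 m and angle between fixture's own z axis and vertical below 0.05 rad and linear speed of fixture below 0.02 m/s and distance of each of coil, spool, board, meter, case, tray, driver from where it was at the start of the episode below 0.02 m); the robot touches nothing.
It fails at once if the fixture is lifted, tipped or shoved along the bench (over 30 mm, or tilted over 0.12 rad) (distance of fixture from where it was at the start of the episode above 0.03 m or height (world z) of fixture above 0.01 m or angle between fixture's own z axis and vertical above 0.12 rad).
It fails at once if another thing on the bench is picked up or pushed away (moved over 20 mm) (distance of any of coil, spool, board, meter, case, tray, driver from where it was at the start of the episode above 0.02 m).
It also fails if it takes over 38 s, if anything falls off the work surface, if the arm or the gripper's body presses on something with over 40 N, if the wrist force passes 120 N, or if a joint passes its speed limit or range.

ROBOT

A 6-joint arm with a two-finger parallel gripper is mounted at the origin on the work surface. World frame = base frame: x ahead of the robot, y to its left, z up, the work surface at z = 0. Lengths are in m, angles in rad, forces in N, time in s.
With the tool pointing down it reaches from about 0.25 to 0.775 m from the base axis. Payload 4 kg.
Tool frame: the origin (TCP) lies at the centre of the arm's flange, where the gripper is bolted on; the fingertips stand 199 mm ahead of it and the grasp point (between the pads) lies 180 mm ahead of it (robot.tcp_to_tips is the z of the fingertips in the tool frame, in m); z points along the fingers, y is the line along which they close (so a half turn about z gives the same grasp; the last joint's range is limited). The gripper opens to 94 mm and grips with 3 to 60 N. Pads are 16 mm wide; open, the fingers measure 119 mm over their backs; the gripper's body (75 mm by 177 mm) begins 78 mm behind the grasp point.
Start: joints at [1.089, 0.087, 1.371, -0, 1.684, -0.103], TCP at [0.203, 0.511, 0.405] pointing down, gripper open.
Joint ranges: [-3.1, 3.1], [-0.76, 2.03], [0.27, 2.55], [-1.08, 4.22], [0.17, 2.65], [-2.57, 2.57]. Speed limits (rad/s): [2.79, 2.79, 3.14, 3.14, 3.14, 3.14].

INTERFACE

Orientations are given as [roll, pitch, yaw] about the fixed x, y, z axes, in that order (R = Rz(yaw) Ry(pitch) Rx(roll)).
In Python, from bench import robot gives the robot as it stands.
- The arm moves only by the tool play_rows, never from a script. Its arguments are lists of equal length, an entry for each row: "translation": the shift along the tool's x, y, z scaled (see below), a list of three; "twist": the turn, a rotation vector about the tool's x, y, z scaled (see below), a list of three; "gripper": the opening, from -1 (shut) to 1 (fully open). A call has 1 to 8 rows; each row shifts and turns the commanded pose from where the row before left it, along the tool's axes as they then stand; what a row does not reach is not made up. The controller multiplies each number of a shift by 0.04 m and each number of a turn by 0.1 rad. A row lasts 1/10 s, in which the tool goes at most 50 mm and 8.59 degrees, less where a joint would pass 70% of its speed; a pose out of reach is approached as far as the arm can. A call with a number of a shift or a turn outside -1 to 1 is refused whole. A call with a gripper value outside its range is refused whole. The fingers move at their own pace and stop on an object; the grip force is fixed at half the most. Time passes only in rows, so rows that do not move let the fingers close. It gives the time, the measured TCP pose, the force, the opening and the grip force at its end, in the units of the state.
- robot.get_obs(): the state, without advancing time (a new reading comes with each control period).
- robot.snapshot(name): name is "scene" or "top"; returns the picture (384x512x3 uint8, red, green, blue); there is no depth.
- robot.camera_model(name): a dict with "camera_matrix" (3x3 intrinsics, pixels), "rvec" (rotation vector, rad) and "tvec" (3), from world to camera coordinates, as OpenCV has them. Camera axes: x right, y down, z forward; pixel columns grow to the right and rows downward; lengths in m; the calibration is good to about 2 mm. A picture is of the moment at which its call begins. camera_model takes no time and is no camera call.
- robot.close_job(): hands the job in; it is judged then, once.
Trained networks look in the newest picture that a camera, given by its name, has taken for a name from the list of things; names that differ only in an ending like _2 or _b are one class to them, and where a whole thing is asked for, a point or a joint stands for the part that bears it (a point fixed in the world has none). Each returns a list of dicts, best first, with "score" (0 to 1); they miss things now and then, are a little off and sometimes report something else, mostly with a low value. They report only what shows in the picture. A call takes as long as a camera call.
- robot.recognise(name, camera): "centre" ([x, y, z] in m, in world coordinates, good to about 4 mm: the middle of the surface that is visible of it).
- robot.spot_point(name, camera): "centre" ([x, y, z] in m, in world coordinates, good to about 4 mm: a listed point, or the origin of a listed thing).
The state is a dict: "time": time; "joint_positions": joint angles; "qvel": joint speeds; "joint_torque": joint torques, N m; "tool_pos": TCP position; "ee_rot": TCP orientation; "wrist_force": force on the tool from outside, world axes, zero at the start; "wrist_torque": the same for the moment, N m; "width": finger opening in m; "finger_force": force on a finger pad.
Only numpy, scipy, OpenCV 4.12 (cv2) and the standard library are available. Lean on these libraries where they do the work, as an engineer would, in place of code of your own. Each camera call takes 0.05 s, during which the arm holds its last target. There are 200 camera calls.

## Working session

There is one attempt and no reset: what is moved stays moved. The work goes in short steps, Python scripts to look and compute and a tool call to move; the robot and the scene stay as the last step left them, time stands still between calls to the robot, and variables do not carry over. Pictures are saved under pics/ and viewed, at most 10 in all, crops included, and the job is handed in when it is done.

Besides the shell and the picture viewer there is one more tool, called after ">>>" in YAML: its name, and indented under it one key for each argument. play_rows: Moves the arm, as the interface text tells. Its arguments: {"type":"object","properties":{"translation":{"type":"array","items":{"type":"array","items":{"type":"number","minimum":-1,"maximum":1}}},"twist":{"type":"array","items":{"type":"array","items":{"type":"number","minimum":-1,"maximum":1}}},"gripper":{"type":"array","items":{"type":"number"}}},"required":["translation","twist","gripper"]}

```bash
mkdir -p pics; python3 - <<'E'
from bench import robot
import cv2
for c in ["scene","top"]:
    cv2.imwrite(f"pics/{c}0.png",robot.snapshot(c)[:,:,::-1])
    for n in ["tab_pad","lid_edge","lid_hinge","fixture","coil","spool","board","meter","case","tray","driver"]:
        print(c,n,[(round(d["score"],2),[round(float(v),3) for v in d["centre"]]) for d in robot.spot_point(n,c)[:2]])
o=robot.get_obs();print(o["time"],o["tool_pos"],o["ee_rot"])
E
```

```text
scene tab_pad [(0.57, [0.461, 0.092, 0.035])]
scene lid_edge []
scene lid_hinge [(0.72, [0.448, -0.493, 0.005]), (0.69, [0.638, 0.111, 0.05])]
scene fixture [(0.8, [0.574, 0.104, 0.0])]
scene coil [(0.73, [0.479, 0.21, -0.001])]
scene spool [(0.91, [0.556, -0.055, 0.003])]
scene board [(0.62, [0.574, 0.25, -0.004])]
scene meter [(0.96, [0.678, -0.475, 0.002])]
scene case [(0.7, [0.45, 0.496, 0.003]), (0.68, [0.447, -0.491, 0.002])]
scene tray [(0.87, [0.448, -0.489, 0.004])]
scene driver [(0.73, [0.683, 0.452, 0.001])]
top tab_pad [(0.69, [0.462, 0.088, 0.036])]
top lid_edge [(0.67, [0.519, 0.101, 0.05])]
top lid_hinge [(0.95, [0.643, 0.11, 0.049])]
top fixture [(0.59, [0.577, 0.104, -0.003]), (0.56, [0.574, 0.247, 0.002])]
top coil [(0.6, [0.473, 0.21, -0.001])]
top spool [(0.65, [0.557, -0.059, -0.006])]
top board [(0.7, [0.575, 0.245, 0.005]), (0.4, [0.677, -0.481, -0.003])]
top meter [(0.69, [0.679, -0.477, -0.002]), (0.51, [0.477, 0.214, 0.001])]
top case [(0.59, [0.452, 0.494, -0.001])]
top tray [(0.68, [0.446, -0.493, 0.004])]
top driver [(0.71, [0.681, 0.452, 0.001])]
1.2 [0.20340023 0.51100269 0.40469654] [3.14152501e+00 3.92468607e-05 2.76280296e+00]
```

```bash
python3 -c "
import cv2,numpy as np
a=[cv2.imread(f'pics/{c}0.png') for c in('scene','top')]
cv2.imwrite('pics/both0.png',cv2.resize(np.hstack(a),(800,300),interpolation=cv2.INTER_AREA))"
```

```text
(no output)
```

View pics/top0.png

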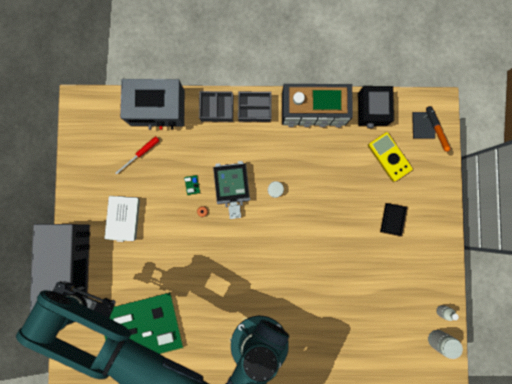

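View pics/scene0.png

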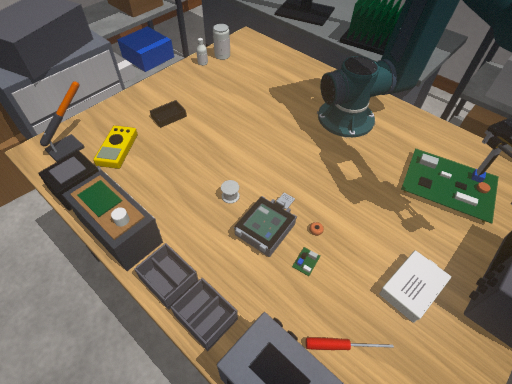

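Both pictures agree with the networks: in the top view the fixture is at about (231,183), the tab (235,211), the coil (203,211) and the spool (276,189). That puts the pad at about (0.461, 0.090) with fixture yaw about 0.11. I'll turn the hand, shut the fingers and move above the pad.

>>> play_rows:
  translation:
    - [0,0,0]
    - [0,0,0]
    - [0,0,0]
    - [0,0,0]
    - [0,0,0]
    - [-0.2,-0.5,0]
    - [-0.43,-0.93,0]
    - [-0.43,-0.93,0]
  twist:
    - [0,0,-1]
    - [0,0,-1]
    - [0,0,-1]
    - [0,0,-1]
    - [0,0,-0.93]
    - [0,0,0]
    - [0,0,0]
    - [0,0,0]
  gripper: [-1,-1,-1,-1,-1,-1,-1,-1]

```text
time: 2.0
tool_pos: [0.2564, 0.4214, 0.4045]
ee_rot: [-3.141, 0.0, -3.025]
wrist_force: [0.0, 0.1, 0.2]
width: 0.0333
finger_force: 0.0
```

>>> play_rows:
  translation:
    - [-0.43,-0.93,0]
    - [-0.43,-0.93,0]
    - [-0.43,-0.93,0]
    - [-0.43,-0.93,0]
    - [-0.43,-0.93,0]
    - [-0.43,-0.93,0]
    - [-0.43,-0.93,0]
    - [-0.43,-0.93,0]
  twist:
    - [0,0,0]
    - [0,0,0]
    - [0,0,0]
    - [0,0,0]
    - [0,0,0]
    - [0,0,0]
    - [0,0,0]
    - [0,0,0]
  gripper: [-1,-1,-1,-1,-1,-1,-1,-1]

```text
time: 2.8
tool_pos: [0.4274, 0.1405, 0.405]
ee_rot: [3.141, 0.001, -3.027]
wrist_force: [0.8, 0.4, 0.4]
width: 0.0002
finger_force: 0.0
```

>>> play_rows:
  translation:
    - [-0.2,-0.5,0.5]
    - [0,0,0.5]
    - [0,0,0.5]
    - [0,0,0]
  twist:
    - [0,0,0]
    - [0,0,0]
    - [0,0,0]
    - [0,0,0]
  gripper: [-1,-1,-1,-1]

```text
time: 3.2
tool_pos: [0.4364, 0.1227, 0.3417]
ee_rot: [-3.141, -0.006, -3.028]
wrist_force: [0.0, -0.1, -0.1]
width: 0.0004
finger_force: 0.0
```

```bash
python3 - <<'E'
from bench import robot
import cv2
im=robot.snapshot("scene")
cv2.imwrite("pics/s1.png",cv2.resize(im[130:290,180:370,::-1],(760,640))[:600])
for n in ["tab_pad","lid_hinge"]:
    print(n,[(round(d["score"],2),[round(float(v),3) for v in d["centre"]]) for d in robot.spot_point(n,"scene")[:2]])
o=robot.get_obs();print(o["time"],o["tool_pos"],o["ee_rot"])
E
```

```text
tab_pad [(0.71, [0.463, 0.092, 0.032]), (0.52, [0.56, -0.055, 0.002])]
lid_hinge [(0.68, [0.639, 0.11, 0.049])]
3.35 [0.4372992  0.12328041 0.34575875] [ 3.14148454e+00  1.60783306e-03 -3.02708174e+00]
```

View pics/s1.png

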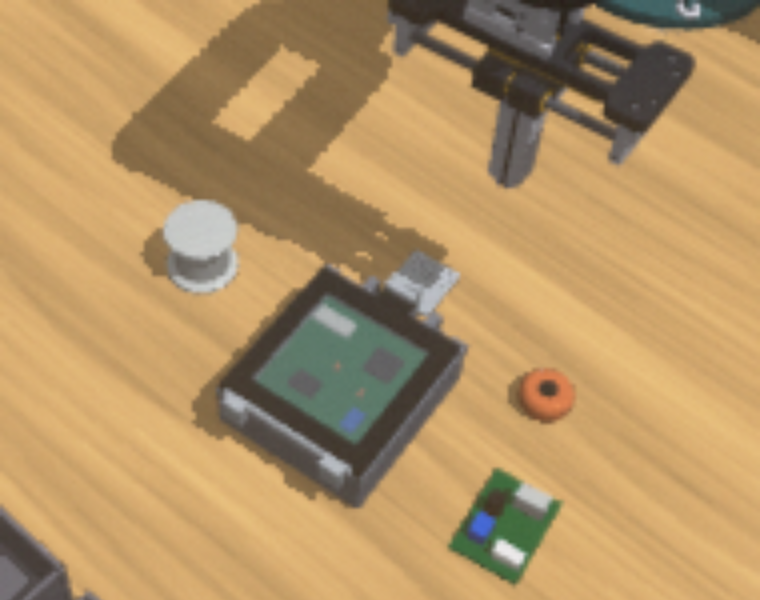

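The view shows the shut fingers clear of everything and the paddle at crop (422,280). I'll shift over it and come down to just above.

>>> play_rows:
  translation:
    - [-0.26,-0.44,0.3]
    - [-0.26,-0.44,0.5]
    - [0,0,0.6]
    - [0,0,0.6]
    - [0,0,0.4]
    - [0,0,0]
    - [0,0,0]
  twist:
    - [0,0,0]
    - [0,0,0]
    - [0,0,0]
    - [0,0,0]
    - [0,0,0]
    - [0,0,0]
    - [0,0,0]
  gripper: [-1,-1,-1,-1,-1,-1,-1]

```text
time: 4.05
tool_pos: [0.4623, 0.0908, 0.2501]
ee_rot: [-3.142, 0.002, -3.027]
wrist_force: [0.1, -1.2, 0.4]
width: 0.0002
finger_force: 0.0
```

```bash
python3 - <<'E'
from bench import robot
import cv2
im=robot.snapshot("scene")
cv2.imwrite("pics/s2.png",cv2.resize(im[160:260,220:350,::-1],(780,600)))
o=robot.get_obs();print(o["time"],o["tool_pos"],o["ee_rot"])
E
```

```text
4.1 [0.46252077 0.0907752  0.2506004 ] [-3.14150028  0.00329374 -3.02695029]
```

View pics/s2.png

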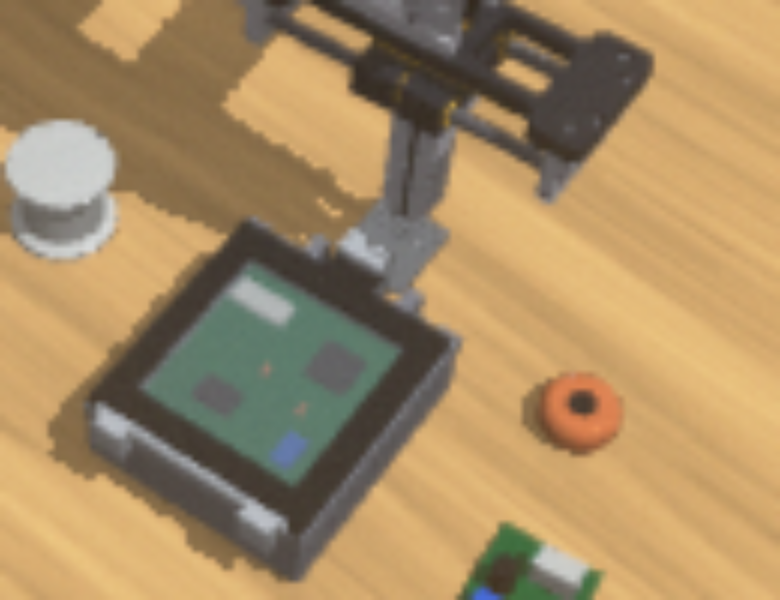

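The tip at crop (415,210) stands over the outer part of the paddle, so I'll press.

>>> play_rows:
  translation:
    - [0,0,0.2]
    - [0,0,0.15]
    - [0,0,0.1]
    - [0,0,0.1]
    - [0,0,0.1]
    - [0,0,0]
  twist:
    - [0,0,0]
    - [0,0,0]
    - [0,0,0]
    - [0,0,0]
    - [0,0,0]
    - [0,0,0]
  gripper: [-1,-1,-1,-1,-1,-1]

```text
time: 4.7
tool_pos: [0.4622, 0.0906, 0.2239]
ee_rot: [3.141, 0.002, -3.027]
wrist_force: [-2.8, -0.6, 7.0]
width: 0.0004
finger_force: 3.8
```

```bash
python3 - <<'E'
from bench import robot
import cv2
im=robot.snapshot("scene")
cv2.imwrite("pics/s3.png",cv2.resize(im[130:280,200:370,::-1],(680,600)))
o=robot.get_obs();print(o["time"],o["tool_pos"],o["wrist_force"])
E
```

```text
4.75 [0.46221639 0.09059014 0.22393505] [-1.27546937 -0.21966515  6.32585481]
```

View pics/s3.png

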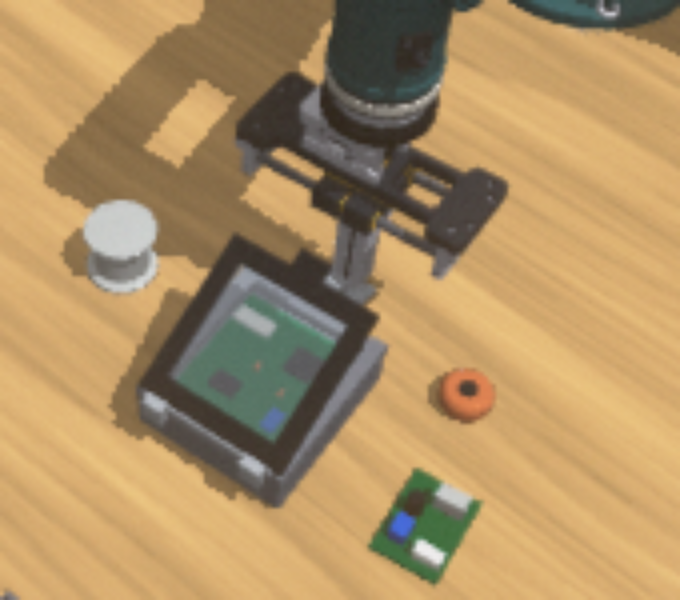

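The lid is already rising, with its nose at crop (320,265). I'll hold until it's up, then back off and raise the hand.

>>> play_rows:
  translation:
    - [0,0,0]
    - [0,0,0]
    - [0,0,0]
    - [0,0,0]
    - [0,0,0]
    - [0,0,0]
    - [0,0,0]
    - [0,0,0]
  twist:
    - [0,0,0]
    - [0,0,0]
    - [0,0,0]
    - [0,0,0]
    - [0,0,0]
    - [0,0,0]
    - [0,0,0]
    - [0,0,0]
  gripper: [-1,-1,-1,-1,-1,-1,-1,-1]

```text
time: 5.55
tool_pos: [0.4622, 0.0906, 0.224]
ee_rot: [3.141, 0.002, -3.027]
wrist_force: [-1.7, 0.4, 7.6]
width: 0.0006
finger_force: 3.7
```

>>> play_rows:
  translation:
    - [0,0,-0.3]
    - [0.3,0,-0.5]
    - [0.3,0,-0.6]
    - [0,0,-0.6]
    - [0,0,-0.5]
    - [0,0,0]
    - [0,0,0]
  twist:
    - [0,0,0]
    - [0,0,0]
    - [0,0,0]
    - [0,0,0]
    - [0,0,0]
    - [0,0,0]
    - [0,0,0]
  gripper: [-1,-1,-1,-1,-1,-1,-1]

```text
time: 6.25
tool_pos: [0.4379, 0.0878, 0.3224]
ee_rot: [3.142, 0.0, -3.027]
wrist_force: [0.3, -0.7, -0.2]
width: 0.0004
finger_force: 0.0
```

```bash
python3 - <<'E'
from bench import robot
import cv2
im=robot.snapshot("scene")
cv2.imwrite("pics/s4.png",cv2.resize(im[130:280,200:370,::-1],(680,600)))
for n in ["tab_pad","lid_edge","lid_hinge","fixture"]:
    print(n,[(round(d["score"],2),[round(float(v),3) for v in d["centre"]]) for d in robot.spot_point(n,"scene")[:2]])
o=robot.get_obs();print(o["time"],o["tool_pos"],o["wrist_force"])
E
```

```text
tab_pad [(0.56, [0.464, 0.094, 0.031])]
lid_edge [(0.62, [0.567, 0.101, 0.152])]
lid_hinge [(0.78, [0.637, 0.11, 0.051])]
fixture [(0.78, [0.577, 0.105, -0.001])]
6.5 [0.43767573 0.0877528  0.32121344] [ 0.36729376 -0.46568822  0.16291592]
```

View pics/s4.png

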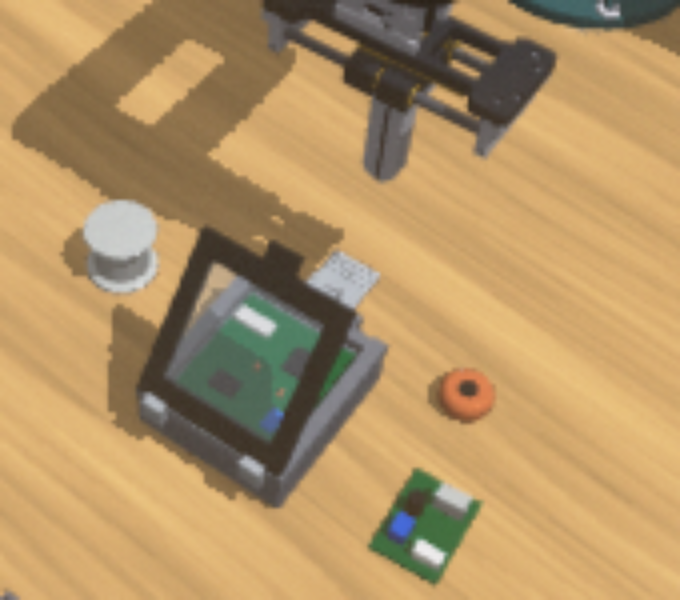

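The lid stands at about 1.0 rad and the tab is back up. Now I'll push the free edge from the front.

>>> play_rows:
  translation:
    - [-0.4,0,-0.25]
    - [-0.6,0,0]
    - [-0.6,0,0]
    - [-0.6,0,0]
    - [-0.3,0,0]
    - [-0.25,0,0]
    - [-0.25,0,0]
    - [-0.25,0,0]
  twist:
    - [0,0,0]
    - [0,0,0]
    - [0,0,0]
    - [0,0,0]
    - [0,0,0]
    - [0,0,0]
    - [0,0,0]
    - [0,0,0]
  gripper: [-1,-1,-1,-1,-1,-1,-1,-1]

```text
time: 7.3
tool_pos: [0.5673, 0.1026, 0.3326]
ee_rot: [3.142, -0.001, -3.027]
wrist_force: [-1.0, -0.8, 1.0]
width: 0.0005
finger_force: 0.3
```

>>> play_rows:
  translation:
    - [-0.25,0,0]
    - [-0.25,0,0]
    - [-0.25,0,0]
    - [-0.25,0,0]
    - [-0.25,0,0]
    - [-0.25,0,0]
    - [-0.2,0,0]
    - [0,0,0]
  twist:
    - [0,0,0]
    - [0,0,0]
    - [0,0,0]
    - [0,0,0]
    - [0,0,0]
    - [0,0,0]
    - [0,0,0]
    - [0,0,0]
  gripper: [-1,-1,-1,-1,-1,-1,-1,-1]

```text
time: 8.1
tool_pos: [0.6356, 0.1104, 0.3323]
ee_rot: [3.142, 0.0, -3.027]
wrist_force: [-0.0, -0.6, -0.6]
width: 0.0003
finger_force: 0.0
```

```bash
python3 - <<'E'
from bench import robot
import cv2
im=robot.snapshot("scene")
cv2.imwrite("pics/s5.png",cv2.resize(im[130:280,200:370,::-1],(680,600)))
for n in ["lid_edge","lid_hinge","fixture"]:
    print(n,[(round(d["score"],2),[round(float(v),3) for v in d["centre"]]) for d in robot.spot_point(n,"scene")[:2]])
o=robot.get_obs();print(o["time"],o["tool_pos"],o["wrist_force"])
E
```

```text
lid_edge [(0.83, [0.652, 0.112, 0.175])]
lid_hinge [(0.72, [0.639, 0.109, 0.053]), (0.54, [0.681, -0.476, 0.002])]
fixture [(0.74, [0.575, 0.105, -0.002])]
8.3 [0.63450039 0.1103413  0.33265369] [-0.23211188  0.87856643  0.49355748]
```

View pics/s5.png

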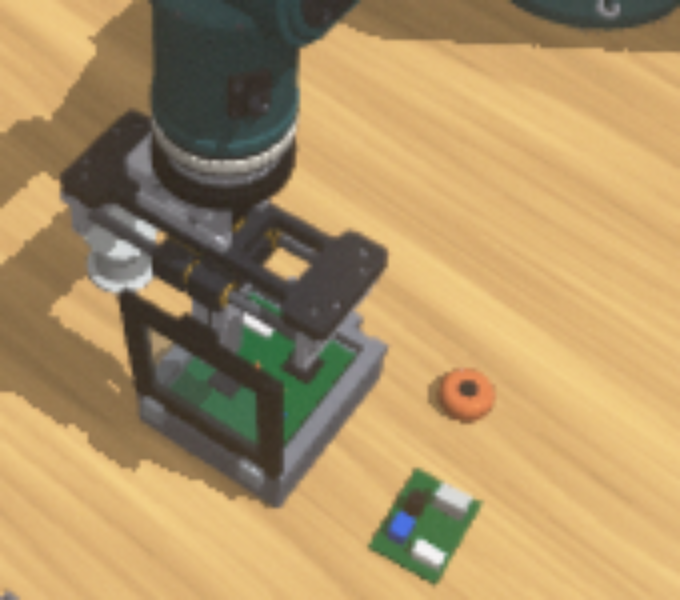

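The lid is just past upright, at about 1.67 rad. I'll push about 16 mm more, gently.

>>> play_rows:
  translation:
    - [-0.1,0,0]
    - [-0.1,0,0]
    - [-0.1,0,0]
    - [-0.1,0,0]
    - [0,0,0]
    - [0,0,0]
  twist:
    - [0,0,0]
    - [0,0,0]
    - [0,0,0]
    - [0,0,0]
    - [0,0,0]
    - [0,0,0]
  gripper: [-1,-1,-1,-1,-1,-1]

```text
time: 8.9
tool_pos: [0.6508, 0.1122, 0.3328]
ee_rot: [3.142, 0.001, -3.027]
wrist_force: [-0.6, 0.2, -0.2]
width: 0.0002
finger_force: 0.0
```

```bash
python3 - <<'E'
from bench import robot
import numpy as np
for c in ["scene","top"]:
  robot.snapshot(c)
  for n in ["lid_edge","lid_hinge","fixture"]:
    print(c,n,[(round(d["score"],2),[round(float(v),3) for v in d["centre"]]) for d in robot.spot_point(n,c)[:2]])
o=robot.get_obs();print(o["time"],o["tool_pos"],o["wrist_force"],o["finger_force"])
E
```

```text
scene lid_edge [(0.91, [0.674, 0.113, 0.172])]
scene lid_hinge []
scene fixture [(0.69, [0.577, 0.103, -0.0])]
top lid_edge [(0.52, [0.678, 0.119, 0.168])]
top lid_hinge [(0.76, [0.645, 0.107, 0.049]), (0.45, [0.448, -0.49, 0.001])]
top fixture [(0.93, [0.575, 0.103, -0.0])]
9.3 [0.65051064 0.11217896 0.33280909] [ 0.60847161  0.37985414 -0.49012897] 0.0
```

>>> play_rows:
  translation:
    - [-0.05,0,0]
    - [-0.05,0,0]
    - [0,0,0]
  twist:
    - [0,0,0]
    - [0,0,0]
    - [0,0,0]
  gripper: [-1,-1,-1]

```text
time: 9.6
tool_pos: [0.6545, 0.1126, 0.3322]
ee_rot: [3.141, -0.002, -3.027]
wrist_force: [-1.1, 0.3, -1.4]
width: 0.0006
finger_force: 0.9
```

>>> play_rows:
  translation:
    - [0.3,0,0]
    - [0.6,0,0]
    - [0.7,0,0]
    - [0.7,0,-0.3]
    - [0.7,0,-0.7]
    - [0.5,0,-0.7]
    - [0,0,-0.5]
    - [0,0,0]
  twist:
    - [0,0,0]
    - [0,0,0]
    - [0,0,0]
    - [0,0,0]
    - [0,0,0]
    - [0,0,0]
    - [0,0,0]
    - [0,0,0]
  gripper: [-1,-1,-1,-1,-1,-1,-1,-1]

```text
time: 10.4
tool_pos: [0.5154, 0.0967, 0.4253]
ee_rot: [-3.141, 0.01, -3.027]
wrist_force: [0.1, 0.4, 0.6]
width: 0.0002
finger_force: 0.0
```

```bash
python3 - <<'E'
from bench import robot
import cv2
for c in ["scene","top"]:
  im=robot.snapshot(c)
  if c=="scene": cv2.imwrite("pics/s6.png",cv2.resize(im[130:280,200:370,::-1],(680,600)))
  for n in ["lid_edge","lid_hinge","fixture","spool","coil","board"]:
    print(c,n,[(round(d["score"],2),[round(float(v),3) for v in d["centre"]]) for d in robot.spot_point(n,c)[:1]])
o=robot.get_obs();print(o["time"],o["tool_pos"],o["wrist_force"])
E
```

```text
scene lid_edge [(0.66, [0.675, 0.111, 0.169])]
scene lid_hinge [(0.91, [0.643, 0.111, 0.052])]
scene fixture [(0.8, [0.579, 0.106, -0.0])]
scene spool [(0.8, [0.556, -0.054, 0.003])]
scene coil [(0.51, [0.478, 0.211, -0.004])]
scene board [(0.91, [0.571, 0.246, 0.002])]
top lid_edge [(0.76, [0.68, 0.118, 0.169])]
top lid_hinge [(0.69, [0.643, 0.108, 0.051])]
top fixture [(0.69, [0.576, 0.104, -0.002])]
top spool [(0.48, [0.556, -0.06, -0.005])]
top coil [(0.31, [0.682, 0.114, 0.17])]
top board [(0.56, [0.574, 0.25, 0.002])]
11.1 [0.51550047 0.09668739 0.42054132] [-0.0158374  -0.21480957  0.03425038]
```

View pics/s6.png

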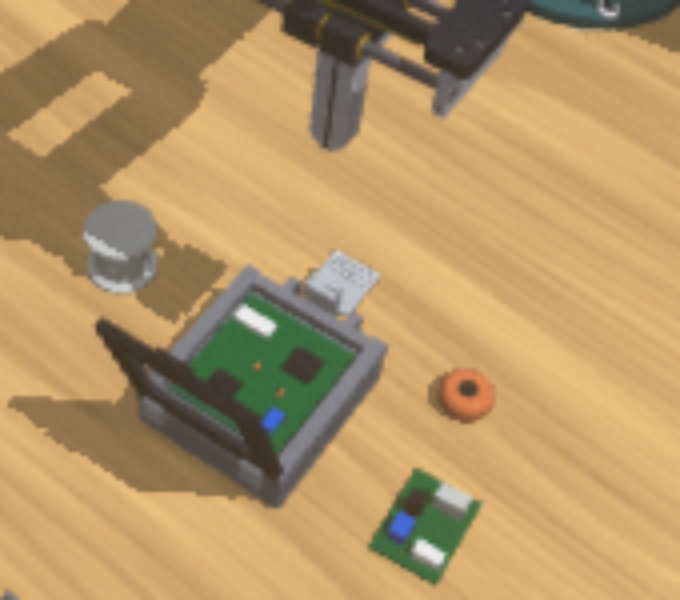

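The lid leans back at about 1.85 rad, the tab is up, the fixture and the things beside it have not moved, and the hand is clear.

```bash
python3 -c "
from bench import robot
print(robot.close_job())"
```

```text
the job is handed in; nothing more can be done
None
```

The job is handed in at about 11 s of the 38 s limit: I pressed the tab, pushed the lid back to about 1.85 rad and cleared the hand, and the last pictures show the tab back up and the fixture and nearby items unmoved; the hand-in returned no verdict.

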